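Slacken a clamp of unknown thread and empty the tumbling barrel

TASK

Empty the tumbling barrel: its axle is clamped by the T-bar screw on the left-hand post, and nobody knows whether that screw has a right-hand or a left-hand thread, so try it both ways, feel which way it gives and slacken it by about a quarter turn. Then crank the barrel round until its open side faces straight down and both tubes have dropped into the tray underneath. Leave the screw slack and the barrel open side down, and do not push the cup, the magnet, the sanding block or the tape aside.

Things in the scene. Friction and masses are not known exactly. Their poses are not given: they have to be found in the camera images.
- cradle: Grey steel cradle, fixed to the bench, base plate 200 x 205 x 12 mm. Origin: centre of its underside; its x axis points away from the robot, y along the barrel's axle to the left post. Two posts 163 mm high, 64 x 26 mm, at y = +78 and -78 mm. On the base between them an open aluminium catch tray, 190 (x) x 116 mm (y), floor 15 mm and rim 57 mm above the bench.
- clamp_screw (a joint): Turn of the T-bar clamp screw about its upright axis on the left post; rad, anticlockwise from above positive. 0 at the start: tight, bar along the cradle's y axis. It gives (about 0.1 Nm) one way only, which varies and cannot be seen, up to 1.8 rad; the other way is a hard stop within 0.1 rad. It stays where left. Until it has turned about 0.8 rad the barrel can only rock.
- screw_bar (a point): Middle of the clamp screw's T bar, half-way up it: the point to grip, on the screw's axis (cradle x = 0, y = +78 mm), 228 mm over the bench. The bar is 70 mm long (this point's y axis), 12 mm thick (its x axis), 26 mm high, flat-sided; below it a 22 mm hub on a stem on the post. The barrel's end plates, beside it, reach 195 mm over the bench.
- barrel (a joint): Turn of the six-sided barrel about its level axle (above the cradle's origin, 135 mm over the bench); rad, positive when its top moves away from the robot (about the cradle's +y axis). 0: open side straight up; +3.14 or -3.14: straight down. Stops at +-3.45. Starts within 0.25 of 0. While clamped it only rocks within +-0.45; with the clamp slack it turns with about 0.15 Nm and stays where left.
- crank_grip (a point): Middle of the round black crank sleeve, 19 mm diameter, 80 mm long, parallel to the axle, spinning freely on its pin, at the barrel's right end: cradle y = -146 mm, 55 mm from the axle, crank arm 42 mm to its left. With the barrel at 0 it is level with the axle on the robot's side (cradle x = -55 mm), at +1.57 above the axle, at +3.14 level on the far side (x = +55 mm).
- tube_1_centre (a point): Centre of one plain grey tube, 90 mm long, 27 mm diameter, which lies in the barrel at the start. The barrel is 106 mm long and 92 mm across the flats inside; one of its six sides is left open (about 52 mm wide).
- tube_2_centre (a point): Centre of the other grey tube, the same size, also in the barrel.
- plastic_cup_b: Bystander: grey plastic cup, 80 mm wide, 92 mm high, beyond the crank; origin at the centre of its underside.
- weld_magnet: Bystander: flat red welding magnet, 35 x 79 x 16 mm, lying to the right of the cradle; origin at the centre of its underside.
- sand_block: Bystander: brown sanding block, 56 x 100 x 29 mm, lying right of the magnet, nearer the robot; origin at the centre of its underside.
- tape_b: Bystander: roll of tape lying flat, 96 mm wide, 25 mm high, to the left of the cradle; origin at the centre of its underside.
Mind the look-alikes: they are no part of the job. What is shaped like the part that bears tube_2_centre but green or pink is not meant.

How it is judged:
By the outcome, as a careful person would: the job done as asked, in the order asked, and still so for the second after the job is handed in, with the robot touching nothing.
It also fails if it takes over 64 s, if anything falls off the work surface, if the arm or the gripper's body presses on something with over 40 N, if the wrist force passes 120 N, or if a joint passes its speed limit or range.

ROBOT

A 6-joint arm with a two-finger parallel gripper is mounted at the origin on a cart in front of the work surface, level with it; the furniture and walls round the work are solid. World frame = base frame: x ahead of the robot, y to its left, z up, the work surface at z = 0. Lengths are in m, angles in degrees, forces in N, time in s.
With the tool pointing down it reaches from about 0.375 to 0.9 m from the base axis. Payload 3.1 kg.
Tool frame: the origin (TCP) lies between the finger pads; the fingertips stand 22 mm ahead of it and the grasp point (between the pads) lies 3 mm ahead of it (bot.tip_extent is the distance from the TCP to the fingertips, in m); y points along the fingers, z is the direction in which the jaws open and shut, and the axes are right-handed (so a half turn about y gives the same grasp; the last joint's range is limited). The gripper opens to 87 mm and grips with 3 to 60 N. Pads are 19 mm wide; open, the fingers measure 117 mm over their backs; the gripper's body (75 mm by 190 mm) begins 51 mm behind the grasp point.
Start: joints at [-75.143, 30.224, 82.088, -0, 67.689, -10.227], TCP at [0.265, -0.566, 0.245] pointing down, gripper open.
Joint ranges: [-176.69, 176.69], [-43.24, 126.21], [12.49, 139.97], [-82, 262], [0, 151.66], [-163.58, 163.58]. Speed limits (degrees/s): [159.86, 159.86, 180, 180, 180, 180].

INTERFACE

Orientations are given as a 3x3 rotation matrix whose columns are the frame's x, y, z axes.
In Python, from rig import bot, eyes, models gives the robot as it stands. The module is installed in compiled form; this text tells all that it offers.
- The arm moves only by the tool arm_command, never from a script. Its arguments are lists of equal length, an entry for each row: "translation": the shift along the tool's x, y, z each as a share of 0.08 m, from -1 to 1, a list of three; "rotation": the turn, a rotation vector about the tool's x, y, z each as a share of 60 degrees, from -1 to 1, a list of three; "grip": the closure, from -1 (fully open) to 1 (shut), so that 0 is half open. In form: {"translation": [[x, y, z], ...], "rotation": [[rx, ry, rz], ...], "grip": [grip, ...]}. A call has 1 to 5 rows; each row is the pose to reach, as a shift and turn from the pose commanded when the call began, along the tool's axes at that moment; what a row does not reach only later rows make up. A row lasts 1/10 s, in which the tool goes at most 50 mm and 8.59 degrees, less where a joint would pass 70% of its speed; a pose out of reach is approached as far as the arm can. A call with a number of a shift or a turn outside -1 to 1 is refused whole. A call with a gripper value outside its range is refused whole. The fingers move at their own pace and stop on an object; the grip force is fixed at half the most. Time passes only in rows, so rows that repeat a pose let the fingers close. It gives the time, the measured TCP pose, the force and the opening at its end, in the units of the state.
- bot.read_state(): the state, without advancing time (a new reading comes with each control period).
- eyes.capture(name): name is "scene" or "top" or "wrist"; returns a dict with "image" (420x560x3 uint8, blue, green, red), "mtx" (3x3 intrinsics, pixels), "rvec" (rotation vector, rad) and "tvec" (3), from world to camera coordinates, as OpenCV has them; the wrist camera has in their place "hand_eye" (4x4, takes a point from camera to tool coordinates, whose origin is the TCP and whose axes are the tool frame's). Camera axes: x right, y down, z forward; pixel columns grow to the right and rows downward; lengths in m; the calibration is good to about 2 mm. A picture is of the moment at which its call begins: read the wrist's pose just before it. There is no depth.
- bot.hand_in(): hands the job in, once; it reports no verdict.
Trained networks look in the newest picture that a camera, given by its name, has taken for a name from the list of things; names that differ only in an ending like _2 or _b are one class to them, and where a whole thing is asked for, a point or a joint stands for the part that bears it (a point fixed in the world has none). Each returns a list of dicts, best first, with "conf" (0 to 1); they miss things now and then, are a little off and sometimes report something else, mostly with a low value. They report only what shows in the picture. A call takes as long as a camera call. They do not tell look-alikes from the thing itself.
- models.recognise(camera, thing): "extent" ([left, top, right, bottom] as shares, 0 to 1, of the picture: columns of its width, rows of its height, round what is visible of it).
- models.spot_point(camera, thing): "point" ([column, row] as shares, 0 to 1, of the picture: columns of its width, rows of its height: a listed point, or the origin of a listed thing).
The state is a dict: "time_s": time; "joint_positions": joint angles; "qvel": joint speeds; "tau": joint torques, N m; "position": TCP position; "tcp_rot": TCP orientation; "force": force on the tool from outside, world axes, zero at the start; "moment": the same for the moment, N m; "opening": opening from 0.0 (shut) to 1.0 (fully open).
Only numpy, scipy, OpenCV 4.12 (cv2) and the standard library are available. Lean on these libraries where they do the work, as an engineer would, in place of code of your own. Each camera call takes 0.05 s, during which the arm holds its last target. There are 200 camera calls.

## Working session

There is one attempt and no reset: what is moved stays moved. The work goes in short steps, Python scripts to look and compute and a tool call to move; the robot and the scene stay as the last step left them, time stands still between calls to the robot, and variables do not carry over. Pictures are saved under pics/ and viewed, about 8 in all and at most 12, crops included, and the job is handed in when it is done.

Besides the shell and the picture viewer there is one more tool, called after "Request:" as name(argument=value, ...), one argument or row to a line, values as JSON. arm_command: Moves the arm, as the interface text tells. Shift numbers are shares of 0.08 m and turn numbers shares of 60 degrees, none past 1 either way. Its arguments: {"type":"object","properties":{"translation":{"type":"array"},"rotation":{"type":"array"},"grip":{"type":"array"}},"required":["translation","rotation","grip"]}

```bash
mkdir -p pics; cat > h.py <<'E'
import numpy as np, cv2
from rig import bot, eyes, models
def cam(n):
    s=bot.read_state(); c=eyes.capture(n); 
    if n=="wrist":
        T=np.eye(4);T[:3,:3]=s["tcp_rot"];T[:3,3]=s["position"];M=T@np.array(c["hand_eye"])
        R=M[:3,:3];o=M[:3,3]
    else:
        Rc=cv2.Rodrigues(np.array(c["rvec"],float))[0];R=Rc.T;o=-R@np.array(c["tvec"],float).ravel()
    return dict(im=np.array(c["image"]),K=np.array(c["mtx"]),R=R,o=o)
def ray(c,p):
    d=c["R"]@np.linalg.solve(c["K"],[p[0]*560,p[1]*420,1]);return c["o"],d/np.linalg.norm(d)
def atz(c,p,z):
    o,d=ray(c,p);return o+d*(z-o[2])/d[2]
def proj(c,X):
    q=c["K"]@(c["R"].T@(np.array(X)-c["o"]));return q[:2]/q[2]
def tri(rs):
    A=sum(np.eye(3)-np.outer(d,d) for o,d in rs);b=sum((np.eye(3)-np.outer(d,d))@o for o,d in rs);return np.linalg.solve(A,b)
E
python3 - <<'E'
from h import *
np.set_printoptions(precision=3,suppress=True)
s=bot.read_state();print(s)
cs={}
for n in("scene","top"):
    c=cs[n]=cam(n);cv2.imwrite(f"pics/{n}0.png",c["im"]);print(n,c["o"])
    for t,z in [("cradle",0),("screw_bar",.228),("crank_grip",.135),("tube_1_centre",.12),("plastic_cup_b",0),("weld_magnet",0),("sand_block",0),("tape_b",0)]:
        for r in models.spot_point(n,t)[:3]: print(n,t,round(r["conf"],2),np.array(r["point"])*[560,420],atz(c,r["point"],z))
a=np.hstack([cs["scene"]["im"],cs["top"]["im"]]);cv2.imwrite("pics/a.png",np.vstack([cs["scene"]["im"][:300],cs["top"]["im"][:300]]))
E
```

```text
{'time_s': 0.0, 'joint_positions': array([-75.143,  30.277,  82.155,  -0.002,  67.688, -10.226]), 'qvel': array([-0.044, -0.002, -0.015,  0.01 ,  0.05 , -0.121]), 'tau': array([ -0.   , -44.004, -17.66 ,   0.063,   0.058,  -0.   ]), 'position': array([ 0.265, -0.565,  0.244]), 'tcp_rot': array([[-0.906, -0.001,  0.424],
       [-0.424,  0.002, -0.906],
       [-0.   , -1.   , -0.002]]), 'force': array([1.164, 0.089, 0.279]), 'moment': array([-0.045, -0.064, -0.004]), 'opening': 0.9995028252332986}
scene [-0.384  0.511  0.936]
scene cradle 0.85 [265.328 250.11 ] [ 0.571 -0.12   0.   ]
scene screw_bar 0.89 [243.712 193.62 ] [ 0.549 -0.05   0.228]
scene screw_bar 0.72 [372.904 218.694] [ 0.279 -0.222  0.228]
scene plastic_cup_b 0.41 [242.312 195.006] [ 0.845 -0.223  0.   ]
scene sand_block 0.63 [370.216 219.492] [ 0.495 -0.449  0.   ]
scene sand_block 0.53 [266.28  253.008] [ 0.56  -0.115  0.   ]
scene tape_b 0.79 [155.904 285.012] [0.631 0.184 0.   ]
top [ 0.398 -0.115  1.335]
top cradle 0.93 [279.72  196.308] [ 0.564 -0.12   0.   ]
top cradle 0.6 [344.624 196.602] [ 0.561 -0.296  0.   ]
top screw_bar 0.8 [246.288 186.816] [ 0.558 -0.045  0.228]
top crank_grip 0.53 [346.304 197.82 ] [ 0.542 -0.282  0.135]
top tube_1_centre 0.56 [279.216 191.394] [ 0.562 -0.119  0.12 ]
top plastic_cup_b 0.98 [388.08 153.09] [ 0.68  -0.418  0.   ]
top weld_magnet 0.81 [365.624 189.588] [ 0.58  -0.353  0.   ]
top sand_block 0.95 [404.488 216.594] [ 0.505 -0.456  0.   ]
top tape_b 0.95 [163.184 173.712] [0.63  0.195 0.   ]
```

View pics/scene0.png

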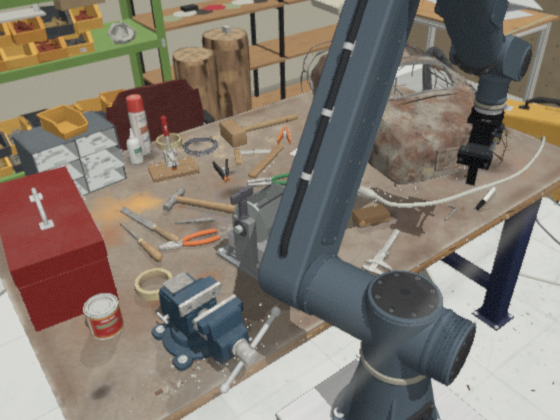

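View pics/top0.png

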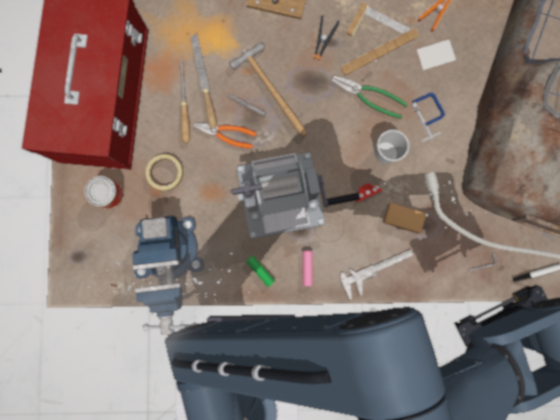

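The scene picture shows the cradle at about (265,235), partly hidden behind the arm. In the top picture the cradle is at (280,196), the T-bar at (246,188), the crank at (347,198), the magnet at (370,190), the cup at (392,147), the block at (405,217) and the tape at (163,172). The green (260,271) and pink (307,267) look-alike tubes lie on the bench, and the grey ones are in the barrel. I'll enlarge the cradle next.

```bash
python3 - <<'E'
import cv2
im=cv2.imread("pics/top0.png")[135:250,220:420]
cv2.imwrite("pics/topc.png",cv2.resize(im,None,fx=4,fy=4,interpolation=cv2.INTER_CUBIC))
E
```

```text
(no output)
```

View pics/topc.png

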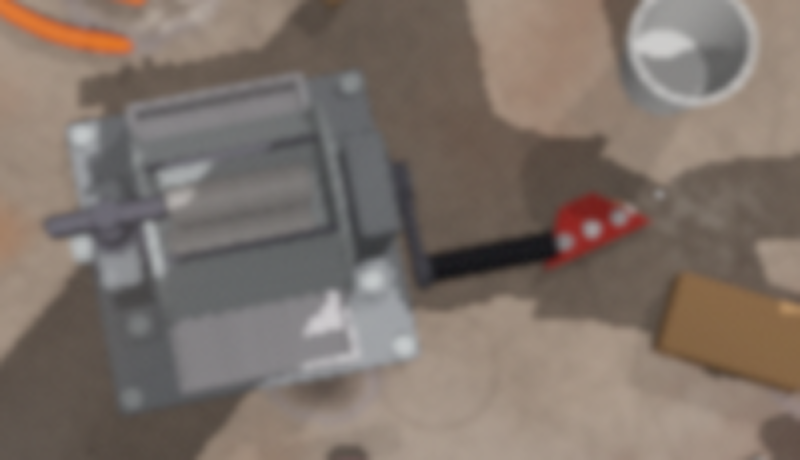

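The enlarged crop shows the cradle turned about 10° (bolts at crop (85,132), (350,83), (130,400), (405,345)). The T-bar runs (50,228)–(165,210) and the black sleeve (430,268)–(555,243). The two grey tubes lie inside the barrel.

```bash
python3 - <<'E'
from h import *
np.set_printoptions(precision=4,suppress=True)
c=cam("top")
f=lambda u,v,z:atz(c,((220+u/4)/560,(135+v/4)/420),z)
B=[f(*p,.014) for p in[(85,132),(350,83),(130,400),(405,345)]];print(np.array(B));print("centre",np.mean(B,0))
e=(B[0]-B[1]+B[2]-B[3]);print("yaw",np.degrees(np.arctan2(-e[0],e[1])))
e=(B[0]-B[2]+B[1]-B[3]);print("yaw",np.degrees(np.arctan2(e[1],e[0])))
a,b=f(48,229,.24),f(165,210,.24);print("bar",a,b,np.linalg.norm(a-b),(a+b)/2,np.degrees(np.arctan2(-(a-b)[0],(a-b)[1])))
for z in(.125,.135,.145):
  a,b=f(432,267,z),f(556,243,z);print("sleeve",a,b,np.linalg.norm(a-b),(a+b)/2,np.degrees(np.arctan2(-(a-b)[0],(a-b)[1])))
E
```

```text
[[ 0.6406 -0.0177  0.014 ]
 [ 0.6721 -0.1967  0.014 ]
 [ 0.4601 -0.0467  0.014 ]
 [ 0.4944 -0.23    0.014 ]]
centre [ 0.5668 -0.1228  0.014 ]
yaw 10.286009924183277
yaw 9.884851781813923
bar [ 0.5448 -0.0136  0.24  ] [ 0.5547 -0.0785  0.24  ] 0.06571869796950873 [ 0.5497 -0.0461  0.24  ] 8.63262181046127
sleeve [ 0.5339 -0.2379  0.125 ] [ 0.5478 -0.3144  0.125 ] 0.07772481955420477 [ 0.5409 -0.2762  0.125 ] 10.296458001271231
sleeve [ 0.5328 -0.2369  0.135 ] [ 0.5466 -0.3127  0.135 ] 0.0770824021639261 [ 0.5397 -0.2748  0.135 ] 10.296458001271203
sleeve [ 0.5317 -0.2359  0.145 ] [ 0.5453 -0.3111  0.145 ] 0.07643998477364733 [ 0.5385 -0.2735  0.145 ] 10.29645800127119
```

```bash
cat > plan.py <<'E'
from h import *
from scipy.spatial.transform import Rotation as Ro
def down(yaw): # tool z (jaw) horizontal at yaw, tool y down
    a=np.radians(yaw);z=np.array([np.cos(a),np.sin(a),0]);y=np.array([0,0,-1.]);return np.column_stack([np.cross(y,z),y,z])
def plan(p,R,segs,nd=2):
    """segs: (target p, target R, n calls)"""
    for tp,tR,n in segs:
        for i in range(n):
            f=1/(n-i);dt=R.T@((np.array(tp)-p)*f)/.08
            dr=(Ro.from_matrix(R.T@tR).as_rotvec()*f)/np.radians(60)
            dt,dr=np.round(dt,nd),np.round(dr,nd)
            rows=max(np.linalg.norm(dt)*80/50,np.linalg.norm(dr)*60/8.59)
            print("t",dt.tolist(),"r",dr.tolist(),"rows %.1f"%rows)
            p=p+R@dt*.08;R=R@Ro.from_rotvec(dr*np.radians(60)).as_matrix()
        print("->",np.round(p,4))
    return p,R
E
python3 - <<'E'
from plan import *
s=bot.read_state();print(s["time_s"])
plan(s["position"],s["tcp_rot"],[((.552,-.0455,.31),down(10),6)])
E
```

```text
0.95
t [-1.0, -0.14, -0.73] r [0.0, -0.21, 0.0] rows 2.0
t [-1.14, -0.14, -0.49] r [0.0, -0.21, 0.0] rows 2.0
t [-1.22, -0.13, -0.23] r [0.0, -0.21, 0.0] rows 2.0
t [-1.24, -0.14, 0.04] r [0.0, -0.21, 0.0] rows 2.0
t [-1.2, -0.13, 0.3] r [0.0, -0.2, 0.0] rows 2.0
t [-1.1, -0.14, 0.55] r [0.0, -0.21, 0.0] rows 2.0
-> [ 0.5523 -0.0459  0.3101]
```

```bash
python3 - <<'E'
from plan import *
s=bot.read_state()
plan(s["position"],s["tcp_rot"],[((.552,-.0455,.31),down(10),8)])
E
```

```text
t [-0.75, -0.1, -0.55] r [0.0, -0.16, 0.0] rows 1.5
t [-0.83, -0.1, -0.41] r [0.0, -0.16, 0.0] rows 1.5
t [-0.89, -0.1, -0.27] r [0.0, -0.15, 0.0] rows 1.5
t [-0.92, -0.1, -0.13] r [0.0, -0.16, 0.0] rows 1.5
t [-0.93, -0.1, 0.03] r [0.0, -0.15, 0.0] rows 1.5
t [-0.91, -0.11, 0.17] r [0.0, -0.16, 0.0] rows 1.5
t [-0.87, -0.1, 0.33] r [0.0, -0.15, 0.0] rows 1.5
t [-0.81, -0.11, 0.45] r [0.0, -0.16, 0.0] rows 1.5
-> [ 0.5516 -0.0455  0.3101]
```

Request:
arm_command(
  translation=[
    [-0.75, -0.1, -0.55],
    [-0.75, -0.1, -0.55],
  ],
  rotation=[
    [0, -0.16, 0],
    [0, -0.16, 0],
  ],
  grip=[-1, -1],
)

```text
time_s: 1.15
position: [0.3013, -0.4983, 0.2524]
tcp_rot: [[-0.821, 0.0, 0.571], [-0.571, 0.003, -0.821], [-0.002, -1.0, -0.002]]
force: [-0.1, -0.1, 0.7]
opening: 0.997
```

Request:
arm_command(
  translation=[
    [-0.83, -0.1, -0.41],
    [-0.83, -0.1, -0.41],
  ],
  rotation=[
    [0, -0.16, 0],
    [0, -0.16, 0],
  ],
  grip=[-1, -1],
)

```text
time_s: 1.35
position: [0.3376, -0.4327, 0.2608]
tcp_rot: [[-0.713, 0.0, 0.701], [-0.701, 0.002, -0.713], [-0.002, -1.0, -0.001]]
force: [0.4, -0.6, 0.5]
opening: 0.996
```

Request:
arm_command(
  translation=[
    [-0.89, -0.1, -0.27],
    [-0.89, -0.1, -0.27],
  ],
  rotation=[
    [0, -0.15, 0],
    [0, -0.15, 0],
  ],
  grip=[-1, -1],
)

```text
time_s: 1.55
position: [0.3734, -0.3676, 0.2689]
tcp_rot: [[-0.595, 0.0, 0.804], [-0.804, 0.002, -0.595], [-0.001, -1.0, -0.001]]
force: [-0.9, -0.1, -0.2]
opening: 1.002
```

Request:
arm_command(
  translation=[
    [-0.92, -0.1, -0.13],
    [-0.92, -0.1, -0.13],
  ],
  rotation=[
    [0, -0.16, 0],
    [0, -0.16, 0],
  ],
  grip=[-1, -1],
)

```text
time_s: 1.75
position: [0.409, -0.3025, 0.277]
tcp_rot: [[-0.452, 0.0, 0.892], [-0.892, 0.001, -0.452], [-0.001, -1.0, -0.0]]
force: [0.6, -0.3, 0.4]
opening: 0.998
```

Request:
arm_command(
  translation=[
    [-0.93, -0.1, 0.03],
    [-0.93, -0.1, 0.03],
  ],
  rotation=[
    [0, -0.15, 0],
    [0, -0.15, 0],
  ],
  grip=[-1, -1],
)

```text
time_s: 1.95
position: [0.4451, -0.2376, 0.2851]
tcp_rot: [[-0.307, 0.001, 0.952], [-0.952, 0.001, -0.307], [-0.001, -1.0, 0.0]]
force: [-0.1, -0.5, -0.1]
opening: 1.001
```

Request:
arm_command(
  translation=[
    [-0.91, -0.11, 0.17],
    [-0.91, -0.11, 0.17],
  ],
  rotation=[
    [0, -0.16, 0],
    [0, -0.16, 0],
  ],
  grip=[-1, -1],
)

```text
time_s: 2.15
position: [0.4809, -0.1727, 0.294]
tcp_rot: [[-0.143, 0.001, 0.99], [-0.99, 0.001, -0.143], [-0.001, -1.0, 0.001]]
force: [0.4, -0.5, -0.0]
opening: 1.001
```

Request:
arm_command(
  translation=[
    [-0.87, -0.1, 0.33],
    [-0.87, -0.1, 0.33],
  ],
  rotation=[
    [0, -0.15, 0],
    [0, -0.15, 0],
  ],
  grip=[-1, -1],
)

```text
time_s: 2.35
position: [0.5174, -0.1079, 0.302]
tcp_rot: [[0.013, 0.002, 1.0], [-1.0, 0.001, 0.013], [-0.001, -1.0, 0.002]]
force: [-0.6, -0.7, -0.0]
opening: 1.001
```

Request:
arm_command(
  translation=[
    [-0.81, -0.11, 0.45],
    [-0.81, -0.11, 0.45],
    [-0.81, -0.11, 0.45],
  ],
  rotation=[
    [0, -0.16, 0],
    [0, -0.16, 0],
    [0, -0.16, 0],
  ],
  grip=[-1, -1, -1],
)

```text
time_s: 2.65
position: [0.5531, -0.0427, 0.3107]
tcp_rot: [[0.18, 0.002, 0.984], [-0.984, 0.0, 0.18], [-0.0, -1.0, 0.002]]
force: [0.7, -0.5, -1.2]
opening: 1.003
```

```bash
python3 - <<'E'
from plan import *
np.set_printoptions(precision=4,suppress=True)
s=bot.read_state();print(s["position"],s["tcp_rot"],s["joint_positions"],s["force"],s["time_s"])
c=cam("wrist");cv2.imwrite("pics/w1.png",c["im"]);print(c["o"])
for r in models.spot_point("wrist","screw_bar")[:2]:print(r["conf"],np.array(r["point"])*[560,420],atz(c,r["point"],.228))
E
```

```text
[ 0.5531 -0.0427  0.3107] [[ 0.1796  0.0021  0.9837]
 [-0.9837  0.0004  0.1796]
 [-0.     -1.      0.0021]] [-15.9874  20.5446  87.6378   0.058   71.7075 -26.3504] [ 0.6531 -0.4738 -1.1897] 2.65
[0.5382 0.0412 0.4506]
0.93 [275.688 240.114] [ 0.5545 -0.047   0.228 ]
```

View pics/w1.png

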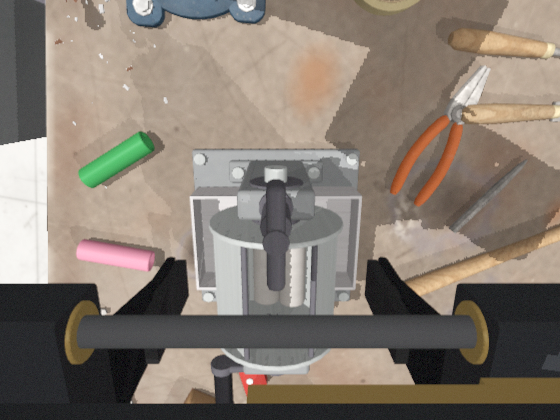

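The wrist view shows the T-bar vertical at columns 272–279, between the fingers, with the green and pink tubes lying clear. The screw is at about (0.554, -0.046), and the three estimates agree. I'll descend and grip with the tips just above the hub.

Request:
arm_command(
  translation=[
    [0.04, 0.6, 0],
    [0.04, 0.88, 0],
    [0.04, 0.88, 0],
    [0.04, 0.88, 0],
  ],
  rotation=[
    [0, 0, 0],
    [0, 0, 0],
    [0, 0, 0],
    [0, 0, 0],
  ],
  grip=[-1, -1, -1, -1],
)

```text
time_s: 3.15
position: [0.552, -0.0499, 0.2399]
tcp_rot: [[0.173, -0.001, 0.985], [-0.985, -0.0, 0.173], [-0.0, -1.0, -0.001]]
force: [0.6, -0.6, -0.6]
opening: 0.998
```

Request:
arm_command(
  translation=[
    [0, 0, 0],
    [0, 0, 0],
    [0, 0, 0],
    [0, 0, 0],
    [0, 0, 0],
  ],
  rotation=[
    [0, 0, 0],
    [0, 0, 0],
    [0, 0, 0],
    [0, 0, 0],
    [0, 0, 0],
  ],
  grip=[1, 1, 1, 1, 1],
)

```text
time_s: 3.65
position: [0.5523, -0.0486, 0.2401]
tcp_rot: [[0.175, 0.001, 0.985], [-0.985, -0.0, 0.175], [0.0, -1.0, 0.001]]
force: [0.5, -0.3, 0.7]
opening: 0.629
```

Request:
arm_command(
  translation=[
    [0, 0, 0],
    [0, 0, 0],
    [0, 0, 0],
    [0, 0, 0],
    [0, 0, 0],
  ],
  rotation=[
    [0, 0, 0],
    [0, 0, 0],
    [0, 0, 0],
    [0, 0, 0],
    [0, 0, 0],
  ],
  grip=[1, 1, 1, 1, 1],
)

```text
time_s: 4.15
position: [0.5522, -0.0486, 0.2397]
tcp_rot: [[0.175, -0.0, 0.985], [-0.985, 0.0, 0.175], [-0.0, -1.0, -0.0]]
force: [0.1, 0.1, 0.7]
opening: 0.174
```

```bash
python3 - <<'E'
from h import *
for i in range(3):
  s=bot.read_state();print(s["position"],s["force"],s["moment"],s["opening"],s["joint_positions"][5])
E
```

```text
[ 0.55220973 -0.04862677  0.23970489] [0.11613702 0.05635263 0.66649067] [ 0.05786358 -0.39923197  0.14072699] 0.17405500967238718 -26.668736840403998
[ 0.55220973 -0.04862677  0.23970489] [0.11613702 0.05635263 0.66649067] [ 0.05786358 -0.39923197  0.14072699] 0.17405500967238718 -26.668736840403998
[ 0.55220973 -0.04862677  0.23970489] [0.11613702 0.05635263 0.66649067] [ 0.05786358 -0.39923197  0.14072699] 0.17405500967238718 -26.668736840403998
```

Request:
arm_command(
  translation=[
    [-0.03, 0, 0.01],
    [-0.03, 0, 0.01],
    [-0.03, 0, 0.01],
    [-0.03, 0, 0.01],
  ],
  rotation=[
    [0, 0, 0],
    [0, 0, 0],
    [0, 0, 0],
    [0, 0, 0],
  ],
  grip=[1, 1, 1, 1],
)

```text
time_s: 4.55
position: [0.5536, -0.048, 0.2399]
tcp_rot: [[0.176, 0.002, 0.984], [-0.984, -0.004, 0.176], [0.004, -1.0, 0.001]]
force: [1.7, -4.5, -1.9]
opening: 0.135
```

```bash
python3 - <<'E'
from h import *
s=bot.read_state();print(s["position"],s["force"],s["moment"],s["opening"],s["joint_positions"])
E
```

```text
[ 0.55363552 -0.0479924   0.23985202] [ 1.67439746 -4.47836438 -1.91142065] [-0.7825909  -0.38350792  0.08606046] 0.1347089876544635 [-16.38392117  25.16306853  92.5342554   -0.20085508  62.12236076
 -26.40112576]
```

Gripped at 11.7 mm, which matches the bar. First I'll feel anticlockwise (about 7°).

Request:
arm_command(
  translation=[
    [0, 0, 0],
    [0, 0, 0],
    [0, 0, 0],
    [0, 0, 0],
  ],
  rotation=[
    [0, -0.06, 0],
    [0, -0.12, 0],
    [0, -0.12, 0],
    [0, -0.12, 0],
  ],
  grip=[1, 1, 1, 1],
)

```text
time_s: 4.95
position: [0.5538, -0.0474, 0.2399]
tcp_rot: [[0.294, 0.003, 0.956], [-0.956, -0.002, 0.294], [0.003, -1.0, 0.002]]
force: [1.4, -4.5, -3.1]
opening: 0.143
```

```bash
python3 - <<'E'
from h import *
s=bot.read_state();print(s["position"],s["tcp_rot"][:,2],s["force"],s["moment"],s["opening"],s["joint_positions"][5])
E
```

```text
[ 0.55377211 -0.04743434  0.23991759] [0.95574359 0.29419499 0.00186839] [ 1.41856419 -4.46230286 -3.05900722] [-0.91191159 -0.29976205 -0.5851611 ] 0.14320892409628524 -33.43376306131059
```

The resisting moment is 0.67 Nm, which looks like the hard stop. Now the other way.

Request:
arm_command(
  translation=[
    [0, 0, 0],
    [0, 0, 0],
    [0, 0, 0],
    [0, 0, 0],
    [0, 0, 0],
  ],
  rotation=[
    [0, 0.12, 0],
    [0, 0.24, 0],
    [0, 0.32, 0],
    [0, 0.32, 0],
    [0, 0.32, 0],
  ],
  grip=[1, 1, 1, 1, 1],
)

```text
time_s: 5.45
position: [0.5528, -0.0478, 0.2399]
tcp_rot: [[-0.034, 0.0, 0.999], [-0.999, -0.004, -0.034], [0.004, -1.0, 0.0]]
force: [-0.1, -4.9, -0.9]
opening: 0.135
```

```bash
python3 - <<'E'
from h import *
s=bot.read_state();print(s["position"],s["tcp_rot"][:,2],s["force"],s["moment"],s["opening"],s["joint_positions"][5])
E
```

```text
[ 0.55277103 -0.04780262  0.23986462] [ 9.99432289e-01 -3.36891351e-02  3.76091296e-04] [-0.12342176 -4.93927006 -0.92668344] [-0.99115447 -0.23930235 -0.0413749 ] 0.1346511548449005 -14.348574594110458
```

Clockwise it gives with little moment. I'll continue to about a quarter turn.

Request:
arm_command(
  translation=[
    [0, 0, 0],
    [0, 0, 0],
    [0, 0, 0],
    [0, 0, 0],
    [0, 0, 0],
  ],
  rotation=[
    [0, 0.13, 0],
    [0, 0.26, 0],
    [0, 0.39, 0],
    [0, 0.52, 0],
    [0, 0.63, 0],
  ],
  grip=[1, 1, 1, 1, 1],
)

```text
time_s: 5.95
position: [0.5505, -0.0469, 0.2398]
tcp_rot: [[-0.643, -0.005, 0.766], [-0.766, -0.002, -0.643], [0.005, -1.0, -0.003]]
force: [-4.3, -4.3, 3.5]
opening: 0.138
```

Request:
arm_command(
  translation=[
    [0, 0, 0],
    [0, 0, 0],
    [0, 0, 0],
    [0, 0, 0],
    [0, 0, 0],
  ],
  rotation=[
    [0, 0.13, 0],
    [0, 0.26, 0],
    [0, 0.39, 0],
    [0, 0.52, 0],
    [0, 0.63, 0],
  ],
  grip=[1, 1, 1, 1, 1],
)

```text
time_s: 6.45
position: [0.5492, -0.0449, 0.2398]
tcp_rot: [[-0.977, -0.008, 0.211], [-0.211, 0.002, -0.977], [0.007, -1.0, -0.004]]
force: [-6.4, 1.3, 5.8]
opening: 0.135
```

Request:
arm_command(
  translation=[
    [0, 0, 0],
    [0, 0, 0],
  ],
  rotation=[
    [0, 0, 0],
    [0, 0, 0],
  ],
  grip=[1, 1],
)

```text
time_s: 6.65
position: [0.5492, -0.0449, 0.2398]
tcp_rot: [[-0.976, -0.008, 0.216], [-0.216, 0.002, -0.976], [0.007, -1.0, -0.004]]
force: [-6.1, 1.3, 5.7]
opening: 0.137
```

```bash
python3 - <<'E'
from h import *
s=bot.read_state();R=s["tcp_rot"];print(s["position"],np.degrees(np.arctan2(R[1,2],R[0,2])),s["force"],s["moment"],s["opening"],s["joint_positions"])
E
```

```text
[ 0.54919398 -0.0448631   0.23983039] -77.53770518524279 [-6.09877717  1.30925493  5.70334502] [-0.00606666  0.85519075 -0.04220992] 0.13741431560295805 [-1.62838391e+01  2.50317315e+01  9.27826377e+01 -1.62983444e-02
  6.26418361e+01  6.12606795e+01]
```

The screw is at about -87°, with only a residual moment left. Now release and lift, then re-orient toward the crank.

Request:
arm_command(
  translation=[
    [0, 0, 0],
    [0, 0, 0],
    [0, 0, 0],
    [0, 0, 0],
  ],
  rotation=[
    [0, 0, 0],
    [0, 0, 0],
    [0, 0, 0],
    [0, 0, 0],
  ],
  grip=[-1, -1, -1, -1],
)

```text
time_s: 7.05
position: [0.5527, -0.046, 0.2397]
tcp_rot: [[-0.976, 0.0, 0.216], [-0.216, 0.0, -0.976], [-0.0, -1.0, -0.0]]
force: [-0.1, 1.0, 0.1]
opening: 0.415
```

Request:
arm_command(
  translation=[
    [0, -0.2, 0],
    [0, -0.5, 0],
    [0, -0.9, 0],
    [0, -0.9, 0],
  ],
  rotation=[
    [0, 0, 0],
    [0, 0, 0],
    [0, 0, 0],
    [0, 0, 0],
  ],
  grip=[-1, -1, -1, -1],
)

```text
time_s: 7.45
position: [0.5553, -0.0468, 0.3161]
tcp_rot: [[-0.976, 0.009, 0.216], [-0.216, -0.003, -0.976], [-0.009, -1.0, 0.005]]
force: [0.0, -0.4, 1.1]
opening: 0.782
```

```bash
python3 - <<'E'
from plan import *
np.set_printoptions(precision=4,suppress=True)
s=bot.read_state();print(s["position"],s["force"],s["opening"])
plan(s["position"],s["tcp_rot"],[((.538,-.2755,.27),down(10),3)])
E
```

```text
[ 0.5553 -0.0468  0.3161] [ 0.034  -0.3716  1.1134] 0.7816263678128369
t [0.28, 0.19, 0.91] r [-0.0, -0.49, -0.0] rows 3.4
t [0.69, 0.2, 0.66] r [-0.0, -0.48, -0.0] rows 3.4
t [0.93, 0.19, 0.25] r [-0.01, -0.49, 0.0] rows 3.4
-> [ 0.538  -0.2758  0.2701]
```

Request:
arm_command(
  translation=[
    [0.28, 0.19, 0.91],
    [0.28, 0.19, 0.91],
    [0.28, 0.19, 0.91],
    [0.28, 0.19, 0.91],
  ],
  rotation=[
    [0, -0.49, 0],
    [0, -0.49, 0],
    [0, -0.49, 0],
    [0, -0.49, 0],
  ],
  grip=[-1, -1, -1, -1],
)

```text
time_s: 7.85
position: [0.5459, -0.1231, 0.2954]
tcp_rot: [[-0.743, -0.002, 0.669], [-0.669, 0.001, -0.743], [0.001, -1.0, -0.002]]
force: [-0.6, 0.5, -0.4]
opening: 0.992
```

Request:
arm_command(
  translation=[
    [0.69, 0.2, 0.66],
    [0.69, 0.2, 0.66],
    [0.69, 0.2, 0.66],
    [0.69, 0.2, 0.66],
  ],
  rotation=[
    [0, -0.48, 0],
    [0, -0.48, 0],
    [0, -0.48, 0],
    [0, -0.48, 0],
  ],
  grip=[-1, -1, -1, -1],
)

```text
time_s: 8.25
position: [0.54, -0.1992, 0.2792]
tcp_rot: [[-0.329, -0.002, 0.944], [-0.944, 0.001, -0.329], [-0.001, -1.0, -0.002]]
force: [0.2, 0.4, -0.8]
opening: 0.997
```

Request:
arm_command(
  translation=[
    [0.93, 0.19, 0.25],
    [0.93, 0.19, 0.25],
    [0.93, 0.19, 0.25],
    [0.93, 0.19, 0.25],
    [0.93, 0.19, 0.25],
  ],
  rotation=[
    [0, -0.49, 0],
    [0, -0.49, 0],
    [0, -0.49, 0],
    [0, -0.49, 0],
    [0, -0.49, 0],
  ],
  grip=[-1, -1, -1, -1, -1],
)

```text
time_s: 8.75
position: [0.5345, -0.2752, 0.2643]
tcp_rot: [[0.174, -0.001, 0.985], [-0.985, 0.001, 0.174], [-0.001, -1.0, -0.001]]
force: [-0.2, -0.4, 0.6]
opening: 1.001
```

```bash
python3 - <<'E'
from plan import *
np.set_printoptions(precision=4,suppress=True)
s=bot.read_state();R=s["tcp_rot"];print(s["position"],np.degrees(np.arctan2(R[1,2],R[0,2])),s["opening"],s["joint_positions"],s["time_s"])
rs=[]
C=np.array([.567,-.122,.135]);X=np.array([.985,.174,0]);Y=np.array([-.174,.985,0])
for n in("wrist","scene","top"):
    c=cam(n);cv2.imwrite(f"pics/{n}2.png",c["im"])
    for r in models.spot_point(n,"crank_grip")[:2]:
        print(n,r["conf"],np.array(r["point"])*[560,420],atz(c,r["point"],.135))
    for th in(-.25,0,.25): print(th,proj(c,C-.146*Y-.055*np.cos(th)*X+[0,0,.055*np.sin(th)]),proj(c,C-.186*Y-.055*np.cos(th)*X+[0,0,.055*np.sin(th)]))
E
```

```text
[ 0.5345 -0.2752  0.2643] 10.023485156823355 1.0008983367743434 [-37.8877  27.1713  84.2976   0.0089  68.6288 -47.9144] 8.75
wrist 0.77 [286.104 214.41 ] [ 0.5429 -0.2756  0.135 ]
-0.25 [282.1103 207.9975] [281.7708 253.9625]
0 [280.1185 213.1595] [279.8466 260.9297]
0.25 [282.622  218.8294] [282.229 268.549]
scene 0.54 [315.784 193.998] [ 0.5456 -0.2777  0.135 ]
-0.25 [316.2932 199.3529] [325.5427 193.3618]
0 [316.8488 195.4522] [326.1442 189.4883]
0.25 [316.4471 191.0517] [325.7919 185.1311]
top 0.49 [344.904 199.206] [ 0.5385 -0.2782  0.135 ]
-0.25 [342.895  199.3123] [358.81   196.3118]
0 [343.7557 199.3395] [359.8502 196.3049]
0.25 [344.352  197.9794] [360.6254 194.9122]
```

View pics/wrist2.png

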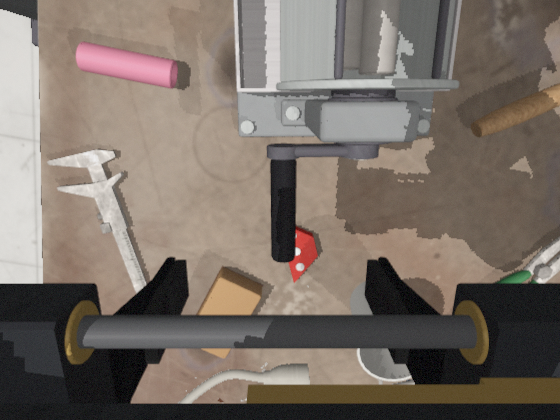

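The wrist view shows the black sleeve at column 284, rows 160–260, with its centre near row 210. That puts it at about (0.540, -0.2755) with the barrel angle near 0. The magnet, block and cup are all clear of the descent.

Request:
arm_command(
  translation=[
    [0.02, 0.5, 0.07],
    [0.02, 1, 0.07],
    [0.02, 1, 0.07],
  ],
  rotation=[
    [0, 0, 0],
    [0, 0, 0],
    [0, 0, 0],
  ],
  grip=[-1, -1, -1],
)

```text
time_s: 9.35
position: [0.5375, -0.273, 0.1804]
tcp_rot: [[0.175, -0.01, 0.985], [-0.985, 0.007, 0.175], [-0.009, -1.0, -0.008]]
force: [-1.6, 1.2, -0.5]
opening: 1.0
```

Request:
arm_command(
  translation=[
    [0, 0.4, 0],
    [0, 0.6, 0],
    [0, 0.6, 0],
  ],
  rotation=[
    [0, 0, 0],
    [0, 0, 0],
    [0, 0, 0],
  ],
  grip=[-1, -1, -1],
)

```text
time_s: 9.65
position: [0.54, -0.2751, 0.1367]
tcp_rot: [[0.175, -0.002, 0.985], [-0.985, 0.002, 0.175], [-0.002, -1.0, -0.002]]
force: [-0.2, 0.4, 0.5]
opening: 1.001
```

Request:
arm_command(
  translation=[
    [0, 0, 0],
    [0, 0, 0],
    [0, 0, 0],
    [0, 0, 0],
    [0, 0, 0],
  ],
  rotation=[
    [0, 0, 0],
    [0, 0, 0],
    [0, 0, 0],
    [0, 0, 0],
    [0, 0, 0],
  ],
  grip=[1, 1, 1, 1, 1],
)

```text
time_s: 10.15
position: [0.5408, -0.2758, 0.138]
tcp_rot: [[0.175, 0.001, 0.985], [-0.985, -0.001, 0.175], [0.001, -1.0, 0.001]]
force: [0.5, -0.7, -0.2]
opening: 0.632
```

Request:
arm_command(
  translation=[
    [0, 0, 0],
    [0, 0, 0],
    [0, 0, 0],
    [0, 0, 0],
    [0, 0, 0],
  ],
  rotation=[
    [0, 0, 0],
    [0, 0, 0],
    [0, 0, 0],
    [0, 0, 0],
    [0, 0, 0],
  ],
  grip=[1, 1, 1, 1, 1],
)

```text
time_s: 10.65
position: [0.5396, -0.2758, 0.1371]
tcp_rot: [[0.176, -0.003, 0.984], [-0.984, -0.0, 0.176], [-0.0, -1.0, -0.003]]
force: [-3.4, -1.5, -0.2]
opening: 0.207
```

```bash
python3 - <<'E'
from plan import *
np.set_printoptions(precision=4,suppress=True)
s=bot.read_state();R=s["tcp_rot"];print(s["position"],R,s["opening"],s["force"],s["moment"])
C=np.array([.567,-.122,.135]);X=np.array([.985,.174,0]);Y=np.array([-.174,.985,0])
d=s["position"]-[0,0,.003]-C;print("cradle",d@X,d@Y,d[2])
c=cam("wrist");cv2.imwrite("pics/w3.png",c["im"])
E
```

```text
[ 0.5396 -0.2758  0.1371] [[ 0.1759 -0.0026  0.9844]
 [-0.9844 -0.0001  0.1759]
 [-0.0004 -1.     -0.0026]] 0.20710393492745216 [-3.4474 -1.4907 -0.1574] [-0.2136  0.2842  0.046 ]
cradle -0.053724000613434464 -0.1466923862021303 -0.0008666081227645672
```

View pics/w3.png

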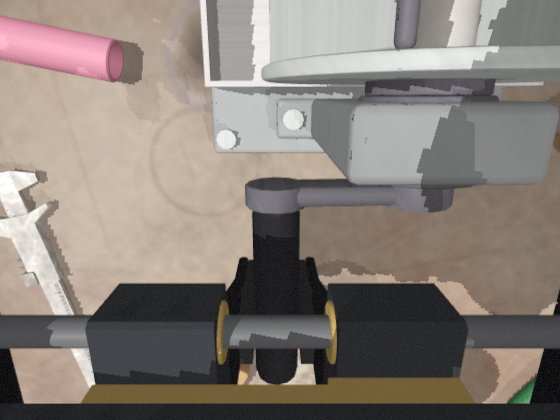

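The sleeve is gripped (18 mm between the pads, centre at cradle (-54, -147, -1)). Now I'll crank over the top, starting with the first 45°.

Request:
arm_command(
  translation=[
    [0, -0.11, 0.01],
    [0, -0.21, 0.03],
    [0, -0.31, 0.08],
    [0, -0.4, 0.13],
    [0, -0.49, 0.2],
  ],
  rotation=[
    [0, 0, 0],
    [0, 0, 0],
    [0, 0, 0],
    [0, 0, 0],
    [0, 0, 0],
  ],
  grip=[1, 1, 1, 1, 1],
)

```text
time_s: 11.2
position: [0.5581, -0.2724, 0.1766]
tcp_rot: [[0.174, 0.003, 0.985], [-0.985, 0.0, 0.174], [0.0, -1.0, 0.003]]
force: [8.1, -0.9, -16.9]
opening: 0.205
```

Request:
arm_command(
  translation=[
    [0, -0.05, 0.09],
    [0, -0.1, 0.18],
    [0, -0.14, 0.28],
    [0, -0.16, 0.38],
    [0, -0.17, 0.49],
  ],
  rotation=[
    [0, 0, 0],
    [0, 0, 0],
    [0, 0, 0],
    [0, 0, 0],
    [0, 0, 0],
  ],
  grip=[1, 1, 1, 1, 1],
)

```text
time_s: 11.7
position: [0.594, -0.2658, 0.1897]
tcp_rot: [[0.175, -0.004, 0.985], [-0.985, 0.001, 0.175], [-0.001, -1.0, -0.004]]
force: [-3.8, -2.6, -10.7]
opening: 0.205
```

```bash
python3 - <<'E'
from plan import *
np.set_printoptions(precision=4,suppress=True)
s=bot.read_state()
C=np.array([.567,-.122,.135]);X=np.array([.985,.174,0]);Y=np.array([-.174,.985,0])
d=s["position"]-[0,0,.003]-C;print("cradle",d@X,d@Y,d[2],"F",s["force"]@X,s["force"]@Y,s["force"][2],s["moment"])
E
```

```text
cradle 0.0015480645375047569 -0.1462959900301533 0.051699258025852485 F -4.240141807558191 -1.8811601982582897 -10.749876755654917 [-0.61    0.5964  0.0073]
```

Request:
arm_command(
  translation=[
    [0, 0.02, 0.11],
    [0, 0.05, 0.21],
    [0, 0.09, 0.31],
    [0, 0.15, 0.4],
    [0, 0.22, 0.48],
  ],
  rotation=[
    [0, 0, 0],
    [0, 0, 0],
    [0, 0, 0],
    [0, 0, 0],
    [0, 0, 0],
  ],
  grip=[1, 1, 1, 1, 1],
)

```text
time_s: 12.2
position: [0.6319, -0.2589, 0.1734]
tcp_rot: [[0.176, -0.004, 0.984], [-0.984, 0.001, 0.176], [-0.001, -1.0, -0.003]]
force: [-6.6, -2.6, -1.8]
opening: 0.203
```

Request:
arm_command(
  translation=[
    [0, 0.08, 0.07],
    [0, 0.18, 0.13],
    [0, 0.28, 0.17],
    [0, 0.38, 0.19],
    [0, 0.49, 0.2],
  ],
  rotation=[
    [0, 0, 0],
    [0, 0, 0],
    [0, 0, 0],
    [0, 0, 0],
    [0, 0, 0],
  ],
  grip=[1, 1, 1, 1, 1],
)

```text
time_s: 12.7
position: [0.6479, -0.2559, 0.135]
tcp_rot: [[0.176, -0.003, 0.984], [-0.984, 0.001, 0.176], [-0.001, -1.0, -0.002]]
force: [-7.3, -0.2, 2.1]
opening: 0.208
```

```bash
python3 - <<'E'
from plan import *
np.set_printoptions(precision=4,suppress=True)
s=bot.read_state()
C=np.array([.567,-.122,.135]);X=np.array([.985,.174,0]);Y=np.array([-.174,.985,0])
d=s["position"]-[0,0,.003]-C;print("cradle",d@X,d@Y,d[2],"F",s["force"]@X,s["force"]@Y,s["force"][2],s["moment"])
c=cam("scene");a=cv2.resize(c["im"][120:300,180:420],None,fx=3,fy=3,interpolation=cv2.INTER_CUBIC);cv2.imwrite("pics/s4.png",a)
E
```

```text
cradle 0.05638997871429035 -0.14600258769288252 -0.0030251567165609505 F -7.220261610916872 1.0451609875680052 2.0529065394837085 [-0.1047  1.1181  0.0343]
```

View pics/s4.png

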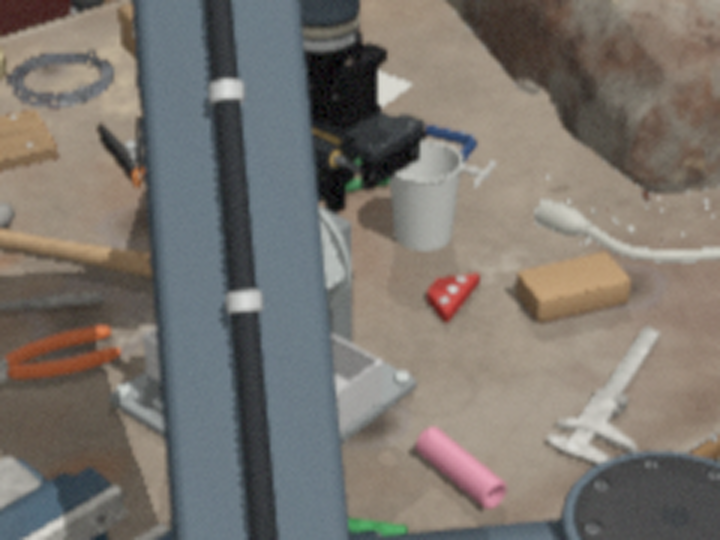

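The arm hides the barrel in this view, but the cup, magnet and block stand untouched. By the grip the crank is level on the far side. I'll release, lift and look from above.

Request:
arm_command(
  translation=[
    [0, 0, 0],
    [0, 0, 0],
    [0, 0, 0],
    [0, 0, 0],
    [0, 0, 0],
  ],
  rotation=[
    [0, 0, 0],
    [0, 0, 0],
    [0, 0, 0],
    [0, 0, 0],
    [0, 0, 0],
  ],
  grip=[-0.4, -1, -1, -1, -1],
)

```text
time_s: 13.25
position: [0.6494, -0.2565, 0.1342]
tcp_rot: [[0.175, 0.002, 0.985], [-0.985, -0.001, 0.175], [0.001, -1.0, 0.002]]
force: [0.5, -0.1, -0.1]
opening: 0.57
```

Request:
arm_command(
  translation=[
    [0, -0.3, 0],
    [0, -0.7, 0],
    [0, -1, 0],
    [0, -1, 0],
  ],
  rotation=[
    [0, 0, 0],
    [0, 0, 0],
    [0, 0, 0],
    [0, 0, 0],
  ],
  grip=[-1, -1, -1, -1],
)

```text
time_s: 13.65
position: [0.6512, -0.2577, 0.2183]
tcp_rot: [[0.175, 0.009, 0.985], [-0.985, -0.005, 0.175], [0.006, -1.0, 0.008]]
force: [0.5, 0.2, -0.1]
opening: 0.937
```

Request:
arm_command(
  translation=[
    [0, -0.5, -0.4],
    [0, -1, -0.7],
    [0, -1, -0.7],
    [0, -1, -0.7],
  ],
  rotation=[
    [0, 0, 0],
    [0, 0, 0],
    [0, 0, 0],
    [0, 0, 0],
  ],
  grip=[-1, -1, -1, -1],
)

```text
time_s: 14.05
position: [0.5934, -0.2665, 0.2941]
tcp_rot: [[0.174, 0.002, 0.985], [-0.985, -0.001, 0.174], [0.001, -1.0, 0.002]]
force: [-0.5, 0.7, -1.4]
opening: 0.998
```

```bash
python3 - <<'E'
from plan import *
np.set_printoptions(precision=4,suppress=True)
s=bot.read_state();print(s["position"],s["time_s"])
C=np.array([.567,-.122,.135]);X=np.array([.985,.174,0]);Y=np.array([-.174,.985,0])
c=cam("wrist");cv2.imwrite("pics/w5.png",c["im"])
for t in("tube_1_centre","crank_grip","screw_bar"):
  for r in models.spot_point("wrist",t)[:4]:
    print(t,r["conf"],np.array(r["point"])*[560,420],[((atz(c,r["point"],z)-C)@X,(atz(c,r["point"],z)-C)@Y) for z in(.03,.135)])
for th in(-.15,0,.15): print(th,proj(c,C-.146*Y+.055*np.cos(th)*X-[0,0,.055*np.sin(th)]),proj(c,C-.106*Y+.055*np.cos(th)*X-[0,0,.055*np.sin(th)]))
E
```

```text
[ 0.5934 -0.2665  0.2941] 14.05
crank_grip 0.65 [344.68  198.912] [(np.float64(0.07979373553806367), np.float64(-0.17430999421590818)), (np.float64(0.059396954651772235), np.float64(-0.1449920764746013))]
-0.15 [340.2976 202.8758] [343.1409 153.9595]
0 [339.4063 200.1415] [342.1382 152.3953]
0.15 [337.125  197.5387] [339.6952 150.9076]
```

View pics/w5.png

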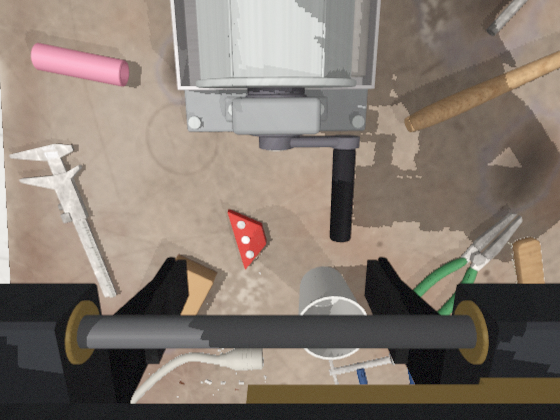

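The wrist view shows the crank level on the far side (sleeve at column 343, rows 150–240) with the closed barrel facet on top. The tubes don't show. I'll back the arm off and use the fixed cameras.

```bash
python3 - <<'E'
from plan import *
s=bot.read_state()
plan(s["position"],s["tcp_rot"],[((.36,-.45,.32),down(-20),4)])
E
```

```text
t [0.44, -0.09, -0.82] r [0.0, 0.13, -0.0] rows 1.5
t [0.55, -0.09, -0.75] r [0.0, 0.12, -0.0] rows 1.5
t [0.63, -0.09, -0.68] r [0.0, 0.13, -0.0] rows 1.5
t [0.72, -0.09, -0.58] r [0.0, 0.12, -0.0] rows 1.5
-> [ 0.3602 -0.4498  0.3203]
```

Request:
arm_command(
  translation=[
    [0.44, -0.09, -0.82],
    [0.44, -0.09, -0.82],
    [0.44, -0.09, -0.82],
  ],
  rotation=[
    [0, 0.13, 0],
    [0, 0.13, 0],
    [0, 0.13, 0],
  ],
  grip=[-1, -1, -1],
)

```text
time_s: 14.55
position: [0.5331, -0.314, 0.2994]
tcp_rot: [[0.037, -0.003, 0.999], [-0.999, 0.001, 0.037], [-0.001, -1.0, -0.003]]
force: [0.6, -0.1, -0.8]
opening: 1.0
```

Request:
arm_command(
  translation=[
    [0.55, -0.09, -0.75],
    [0.55, -0.09, -0.75],
    [0.55, -0.09, -0.75],
  ],
  rotation=[
    [0, 0.12, 0],
    [0, 0.12, 0],
    [0, 0.12, 0],
  ],
  grip=[-1, -1, -1],
)

```text
time_s: 14.85
position: [0.4756, -0.3601, 0.307]
tcp_rot: [[-0.088, -0.001, 0.996], [-0.996, 0.001, -0.088], [-0.0, -1.0, -0.001]]
force: [0.1, 0.8, -0.2]
opening: 1.001
```

Request:
arm_command(
  translation=[
    [0.63, -0.09, -0.68],
    [0.63, -0.09, -0.68],
    [0.63, -0.09, -0.68],
  ],
  rotation=[
    [0, 0.13, 0],
    [0, 0.13, 0],
    [0, 0.13, 0],
  ],
  grip=[-1, -1, -1],
)

```text
time_s: 15.15
position: [0.4177, -0.4054, 0.3144]
tcp_rot: [[-0.222, -0.0, 0.975], [-0.975, 0.0, -0.222], [-0.0, -1.0, -0.0]]
force: [-0.0, 0.4, 0.7]
opening: 1.0
```

Request:
arm_command(
  translation=[
    [0.72, -0.09, -0.58],
    [0.72, -0.09, -0.58],
    [0.72, -0.09, -0.58],
  ],
  rotation=[
    [0, 0.12, 0],
    [0, 0.12, 0],
    [0, 0.12, 0],
  ],
  grip=[-1, -1, -1],
)

```text
time_s: 15.45
position: [0.3602, -0.4514, 0.3217]
tcp_rot: [[-0.342, 0.0, 0.94], [-0.94, 0.0, -0.342], [-0.0, -1.0, 0.0]]
force: [0.6, -0.1, 0.5]
opening: 0.999
```

```bash
python3 - <<'E'
from plan import *
np.set_printoptions(precision=4,suppress=True)
s=bot.read_state();print(s["position"],s["time_s"])
C=np.array([.567,-.122,.135]);X=np.array([.985,.174,0]);Y=np.array([-.174,.985,0])
ims=[]
for n,b in(("scene",(160,290,200,340)),("top",(135,245,220,360))):
  c=cam(n)
  for t in("tube_1_centre","crank_grip","screw_bar"):
    for r in models.spot_point(n,t)[:4]: print(n,t,round(r["conf"],2),np.array(r["point"])*[560,420])
  for th in(-.15,0,.15): print(th,proj(c,C-.146*Y+.055*np.cos(th)*X-[0,0,.055*np.sin(th)]))
  a=c["im"][b[0]:b[1],b[2]:b[3]];ims.append(cv2.resize(a,(400,int(400*a.shape[0]/a.shape[1])),interpolation=cv2.INTER_CUBIC))
h=max(i.shape[0] for i in ims);cv2.imwrite("pics/b6.png",np.hstack([cv2.copyMakeBorder(i,0,h-i.shape[0],0,0,0) for i in ims]))
E
```

```text
[ 0.3602 -0.4514  0.3217] 15.45
scene screw_bar 0.7 [243.096 197.316]
-0.15 [287.4068 179.0181]
0 [287.2928 181.3975]
0.15 [287.4966 183.913 ]
top crank_grip 0.48 [337.008 154.896]
top crank_grip 0.44 [404.488 216.804]
top screw_bar 0.52 [245.   186.69]
-0.15 [335.2383 155.1568]
0 [334.8087 155.6035]
0.15 [334.4837 156.5276]
```

View pics/b6.png

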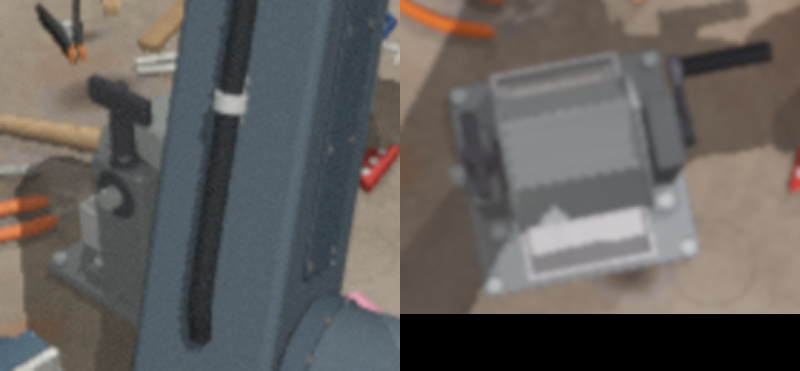

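The left crop shows the T-bar turned crosswise (about a quarter turn). The right crop (top camera) shows the barrel's closed side up and the crank on the far side, but the tubes are hidden beneath. I'll tilt the wrist camera to look into the tray from the front.

```bash
python3 - <<'E'
from plan import *
np.set_printoptions(precision=3,suppress=True)
s=bot.read_state()
c=eyes.capture("wrist");H=np.array(c["hand_eye"]);print(H)
cam_p=np.array([.30,-.33,.37]);tgt=np.array([.53,-.13,.05])
h=(tgt-cam_p);h[2]=0;h/=np.linalg.norm(h);ax=np.cross([0,0,-1],h)
# tilt so the camera axis points at target
best=min((abs(np.dot((Ro.from_rotvec(ax*np.radians(t)).as_matrix()@s["tcp_rot"]@H[:3,2]),(tgt-cam_p)/np.linalg.norm(tgt-cam_p))-1),t) for t in range(0,80,3))
print(best)
R=Ro.from_rotvec(ax*np.radians(best[1])).as_matrix()@s["tcp_rot"]
p=cam_p-R@H[:3,3];print(p)
plan(s["position"],s["tcp_rot"],[(p,R,3)])
E
```

```text
[[-0.002  0.952  0.307 -0.086]
 [ 0.    -0.307  0.952 -0.14 ]
 [ 1.     0.002  0.001  0.001]
 [ 0.     0.     0.     1.   ]]
(np.float64(0.01134839703406898), 60)
[ 0.39  -0.306  0.235]
t [-0.6, 0.36, -0.09] r [0.16, -0.0, 0.29] rows 2.3
t [-0.47, 0.51, -0.16] r [0.16, -0.0, 0.29] rows 2.3
t [-0.3, 0.59, -0.26] r [0.17, -0.0, 0.29] rows 2.3
-> [ 0.39  -0.306  0.235]
```

Request:
arm_command(
  translation=[
    [-0.6, 0.36, -0.09],
    [-0.6, 0.36, -0.09],
    [-0.6, 0.36, -0.09],
  ],
  rotation=[
    [0.16, 0, 0.29],
    [0.16, 0, 0.29],
    [0.16, 0, 0.29],
  ],
  grip=[-1, -1, -1],
)

```text
time_s: 16.2
position: [0.3692, -0.4013, 0.2921]
tcp_rot: [[-0.301, 0.257, 0.918], [-0.904, 0.229, -0.361], [-0.303, -0.939, 0.164]]
force: [0.3, -0.9, 0.8]
opening: 0.998
```

Request:
arm_command(
  translation=[
    [-0.47, 0.51, -0.16],
    [-0.47, 0.51, -0.16],
    [-0.47, 0.51, -0.16],
  ],
  rotation=[
    [0.16, 0, 0.29],
    [0.16, 0, 0.29],
    [0.16, 0, 0.29],
  ],
  grip=[-1, -1, -1],
)

```text
time_s: 16.5
position: [0.3791, -0.3534, 0.2625]
tcp_rot: [[-0.189, 0.482, 0.855], [-0.803, 0.426, -0.417], [-0.565, -0.765, 0.307]]
force: [-0.9, -0.3, -0.7]
opening: 1.001
```

Request:
arm_command(
  translation=[
    [-0.3, 0.59, -0.26],
    [-0.3, 0.59, -0.26],
    [-0.3, 0.59, -0.26],
    [-0.3, 0.59, -0.26],
  ],
  rotation=[
    [0.17, 0, 0.29],
    [0.17, 0, 0.29],
    [0.17, 0, 0.29],
    [0.17, 0, 0.29],
  ],
  grip=[-1, -1, -1, -1],
)

```text
time_s: 16.9
position: [0.3889, -0.3075, 0.2334]
tcp_rot: [[-0.016, 0.657, 0.754], [-0.653, 0.564, -0.505], [-0.757, -0.5, 0.421]]
force: [0.4, -0.5, -0.8]
opening: 0.999
```

```bash
python3 - <<'E'
from plan import *
s=bot.read_state();print(s["position"],s["joint_positions"])
c=cam("wrist");cv2.imwrite("pics/w7.png",c["im"]);print(c["o"])
C=np.array([.567,-.122,.135]);X=np.array([.985,.174,0]);Y=np.array([-.174,.985,0])
for r in models.spot_point("wrist","tube_1_centre")[:4]:
    a=atz(c,r["point"],.0285)-C;print(r["conf"],np.array(r["point"])*[560,420],a@X,a@Y)
E
```

```text
[ 0.38891872 -0.30746349  0.23335303] [-79.14561184  35.56075973 105.85961048  49.23553774  82.92830779
 -86.01052516]
[ 0.298838   -0.33057091  0.36748035]
0.51 [331.912 359.52 ] -0.05458606884453088 -0.2228702126377957
```

View pics/w7.png

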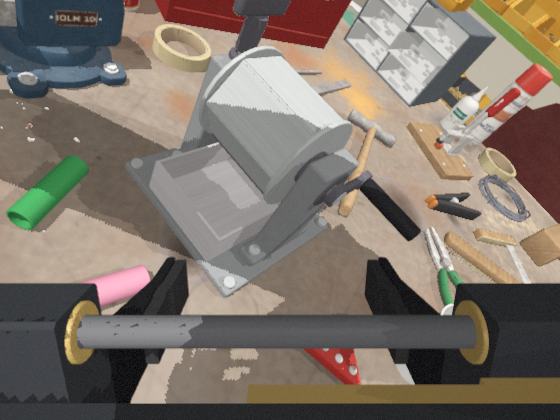

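```bash
python3 - <<'E'
from plan import *
np.set_printoptions(precision=0,suppress=True)
c=cam("wrist")
C=np.array([.567,-.122,0]);X=np.array([.985,.174,0]);Y=np.array([-.174,.985,0])
for y in(-.05,0,.05):
  print(y,"edge",proj(c,C-.029*X+y*Y+[0,0,.087]),"vert",proj(c,C-.057*X+y*Y+[0,0,.135]),"floor",[proj(c,C+x*X+y*Y+[0,0,.035]) for x in(-.08,-.04,0,.04)])
# low-view plan
cam_p=np.array([.245,-.30,.27]);tgt=np.array([.56,-.125,.05])
s=bot.read_state();H=np.array(eyes.capture("wrist")["hand_eye"])
f=(tgt-cam_p)/np.linalg.norm(tgt-cam_p);R0=s["tcp_rot"];cur=R0@H[:3,2]
ax=np.cross(cur,f);R=Ro.from_rotvec(ax/np.linalg.norm(ax)*np.arcsin(np.linalg.norm(ax))).as_matrix()@R0
np.set_printoptions(precision=3,suppress=True);p=cam_p-R@H[:3,3];print(p,R)
plan(s["position"],R0,[(p,R,2)])
a=c["im"][30:300,120:380].astype(float);a=np.clip(255*(a/255)**.6,0,255).astype(np.uint8)
cv2.imwrite("pics/w7c.png",cv2.resize(a,None,fx=2.2,fy=2.2,interpolation=cv2.INTER_CUBIC))
E
```

```text
-0.05 edge [268. 198.] vert [269. 178.] floor [array([218., 241.]), array([244., 228.]), array([267., 216.]), array([287., 205.])]
0 edge [240. 166.] vert [237. 141.] floor [array([192., 207.]), array([219., 196.]), array([242., 186.]), array([264., 177.])]
0.05 edge [214. 134.] vert [208. 106.] floor [array([167., 175.]), array([195., 166.]), array([219., 158.]), array([241., 151.])]
[ 0.36  -0.262  0.161] [[ 0.155  0.735  0.66 ]
 [-0.562  0.615 -0.553]
 [-0.813 -0.285  0.508]]
t [0.16, 0.27, -0.48] r [0.06, -0.02, 0.1] rows 0.9
t [0.18, 0.23, -0.49] r [0.06, -0.02, 0.09] rows 0.9
-> [ 0.361 -0.262  0.161]
```

Request:
arm_command(
  translation=[
    [0.16, 0.27, -0.48],
    [0.16, 0.27, -0.48],
    [0.16, 0.27, -0.48],
  ],
  rotation=[
    [0.06, -0.02, 0.1],
    [0.06, -0.02, 0.1],
    [0.06, -0.02, 0.1],
  ],
  grip=[-1, -1, -1],
)

```text
time_s: 17.4
position: [0.3747, -0.2838, 0.1975]
tcp_rot: [[0.071, 0.7, 0.711], [-0.603, 0.598, -0.529], [-0.795, -0.39, 0.464]]
force: [0.7, -0.2, 0.9]
opening: 0.998
```

Request:
arm_command(
  translation=[
    [0.18, 0.23, -0.49],
    [0.18, 0.23, -0.49],
    [0.18, 0.23, -0.49],
  ],
  rotation=[
    [0.06, -0.02, 0.09],
    [0.06, -0.02, 0.09],
    [0.06, -0.02, 0.09],
  ],
  grip=[-1, -1, -1],
)

```text
time_s: 17.7
position: [0.3611, -0.2619, 0.1621]
tcp_rot: [[0.154, 0.733, 0.663], [-0.559, 0.617, -0.553], [-0.815, -0.286, 0.505]]
force: [0.7, -0.1, 1.0]
opening: 0.999
```

```bash
python3 - <<'E'
from plan import *
np.set_printoptions(precision=0,suppress=True)
s=bot.read_state();print(s["position"]*1000)
c=cam("wrist");cv2.imwrite("pics/w8.png",c["im"])
for r in models.spot_point("wrist","tube_1_centre")[:4]: print(r["conf"],np.array(r["point"])*[560,420])
C=np.array([.567,-.122,0]);X=np.array([.985,.174,0]);Y=np.array([-.174,.985,0])
e=[proj(c,C+x*X+y*Y+[0,0,.06]) for x in(-.095,.095) for y in(-.07,.07)]+[proj(c,C+[0,0,.2]),proj(c,C)];e=np.array(e);print(e)
l,t=np.maximum(e.min(0)-20,0).astype(int);r,b=e.max(0).astype(int)+25
a=c["im"][t:b,l:r];k=min(780/a.shape[1],580/a.shape[0]);print(l,t,k)
a=np.clip(255*(a/255.)**.6,0,255).astype(np.uint8)
cv2.imwrite("pics/w8c.png",cv2.resize(a,None,fx=k,fy=k,interpolation=cv2.INTER_CUBIC))
E
```

```text
[ 361. -262.  162.]
0.94 [293. 214.]
0.4 [256. 241.]
[[278. 281.]
 [185. 175.]
 [359. 230.]
 [287. 159.]
 [359. 103.]
 [258. 240.]]
164 83 2.6126126126126126
```

View pics/w8c.png

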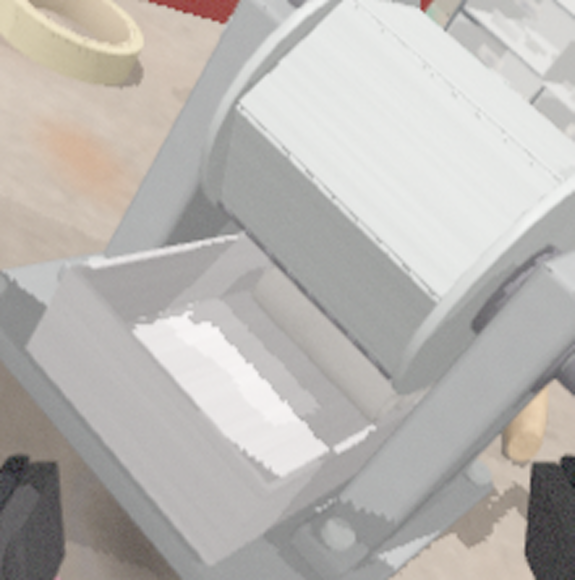

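The enlarged view shows one tube lying in the tray along the axle, at crop (320,340), which is pixel (287,213). The other may be hidden behind it. I'll check from the far side with one last picture, untilting first and staying high.

```bash
python3 - <<'E'
from plan import *
s=bot.read_state()
plan(s["position"],s["tcp_rot"],[((.37,-.33,.31),down(-30),3),((.647,-.108,.315),down(-80),5)])
E
```

```text
t [-0.33, -0.32, 0.49] r [-0.18, 0.06, -0.37] rows 2.9
t [-0.19, -0.51, 0.39] r [-0.18, 0.06, -0.36] rows 2.8
t [0.01, -0.6, 0.28] r [-0.18, 0.06, -0.37] rows 2.9
-> [ 0.3701 -0.3303  0.3096]
t [-0.83, -0.02, 0.32] r [0.0, 0.17, 0.0] rows 1.4
t [-0.87, -0.02, 0.17] r [0.0, 0.17, 0.0] rows 1.4
t [-0.89, -0.02, 0.01] r [0.0, 0.16, 0.0] rows 1.4
t [-0.88, -0.02, -0.14] r [0.0, 0.17, 0.0] rows 1.4
t [-0.83, -0.01, -0.29] r [-0.0, 0.16, 0.01] rows 1.4
-> [ 0.6467 -0.1078  0.3149]
```

Request:
arm_command(
  translation=[
    [-0.33, -0.32, 0.49],
    [-0.33, -0.32, 0.49],
    [-0.33, -0.32, 0.49],
    [-0.33, -0.32, 0.49],
  ],
  rotation=[
    [-0.18, 0.06, -0.37],
    [-0.18, 0.06, -0.37],
    [-0.18, 0.06, -0.37],
    [-0.18, 0.06, -0.37],
  ],
  grip=[-1, -1, -1, -1],
)

```text
time_s: 18.2
position: [0.3653, -0.2832, 0.2165]
tcp_rot: [[-0.147, 0.595, 0.79], [-0.75, 0.454, -0.481], [-0.645, -0.664, 0.379]]
force: [0.3, 0.0, 0.7]
opening: 1.001
```

Request:
arm_command(
  translation=[
    [-0.19, -0.51, 0.39],
    [-0.19, -0.51, 0.39],
    [-0.19, -0.51, 0.39],
    [-0.19, -0.51, 0.39],
  ],
  rotation=[
    [-0.18, 0.06, -0.36],
    [-0.18, 0.06, -0.36],
    [-0.18, 0.06, -0.36],
    [-0.18, 0.06, -0.36],
  ],
  grip=[-1, -1, -1, -1],
)

```text
time_s: 18.6
position: [0.3682, -0.3054, 0.2632]
tcp_rot: [[-0.376, 0.337, 0.863], [-0.851, 0.244, -0.466], [-0.368, -0.909, 0.194]]
force: [0.2, 0.1, -0.1]
opening: 1.004
```

Request:
arm_command(
  translation=[
    [0.01, -0.6, 0.28],
    [0.01, -0.6, 0.28],
    [0.01, -0.6, 0.28],
    [0.01, -0.6, 0.28],
  ],
  rotation=[
    [-0.18, 0.06, -0.37],
    [-0.18, 0.06, -0.37],
    [-0.18, 0.06, -0.37],
    [-0.18, 0.06, -0.37],
  ],
  grip=[-1, -1, -1, -1],
)

```text
time_s: 19.0
position: [0.3703, -0.3279, 0.307]
tcp_rot: [[-0.497, -0.005, 0.867], [-0.867, 0.008, -0.497], [-0.005, -1.0, -0.008]]
force: [0.7, 0.2, -0.3]
opening: 1.001
```

Request:
arm_command(
  translation=[
    [-0.83, -0.02, 0.32],
    [-0.83, -0.02, 0.32],
    [-0.83, -0.02, 0.32],
  ],
  rotation=[
    [0, 0.17, 0],
    [0, 0.17, 0],
    [0, 0.17, 0],
  ],
  grip=[-1, -1, -1],
)

```text
time_s: 19.3
position: [0.4251, -0.2834, 0.3069]
tcp_rot: [[-0.645, -0.005, 0.764], [-0.764, 0.013, -0.645], [-0.007, -1.0, -0.012]]
force: [-0.2, -0.5, 0.6]
opening: 0.997
```

Request:
arm_command(
  translation=[
    [-0.87, -0.02, 0.17],
    [-0.87, -0.02, 0.17],
    [-0.87, -0.02, 0.17],
  ],
  rotation=[
    [0, 0.17, 0],
    [0, 0.17, 0],
    [0, 0.17, 0],
  ],
  grip=[-1, -1, -1],
)

```text
time_s: 19.6
position: [0.4805, -0.2403, 0.3084]
tcp_rot: [[-0.77, -0.006, 0.638], [-0.638, 0.012, -0.77], [-0.003, -1.0, -0.013]]
force: [-0.7, 0.7, 0.2]
opening: 1.0
```

Request:
arm_command(
  translation=[
    [-0.89, -0.02, 0.01],
    [-0.89, -0.02, 0.01],
    [-0.89, -0.02, 0.01],
  ],
  rotation=[
    [0, 0.16, 0],
    [0, 0.16, 0],
    [0, 0.16, 0],
  ],
  grip=[-1, -1, -1],
)

```text
time_s: 19.9
position: [0.5359, -0.1964, 0.3099]
tcp_rot: [[-0.866, -0.007, 0.5], [-0.5, 0.01, -0.866], [0.001, -1.0, -0.012]]
force: [-0.6, -0.3, 0.1]
opening: 0.999
```

Request:
arm_command(
  translation=[
    [-0.88, -0.02, -0.14],
    [-0.88, -0.02, -0.14],
    [-0.88, -0.02, -0.14],
  ],
  rotation=[
    [0, 0.17, 0],
    [0, 0.17, 0],
    [0, 0.17, 0],
  ],
  grip=[-1, -1, -1],
)

```text
time_s: 20.2
position: [0.5913, -0.1522, 0.3114]
tcp_rot: [[-0.941, -0.007, 0.339], [-0.339, 0.009, -0.941], [0.003, -1.0, -0.011]]
force: [-0.6, -1.0, -0.7]
opening: 1.001
```

Request:
arm_command(
  translation=[
    [-0.83, -0.01, -0.29],
    [-0.83, -0.01, -0.29],
    [-0.83, -0.01, -0.29],
  ],
  rotation=[
    [0, 0.16, 0],
    [0, 0.16, 0],
    [0, 0.16, 0],
  ],
  grip=[-1, -1, -1],
)

```text
time_s: 20.5
position: [0.6458, -0.1084, 0.312]
tcp_rot: [[-0.984, -0.008, 0.177], [-0.177, 0.009, -0.984], [0.006, -1.0, -0.01]]
force: [-0.2, -0.7, 0.1]
opening: 1.0
```

```bash
python3 - <<'E'
from plan import *
np.set_printoptions(precision=3,suppress=True)
s=bot.read_state();print(s["position"],s["time_s"])
c=cam("wrist");cv2.imwrite("pics/w9.png",c["im"])
C=np.array([.567,-.122,0]);X=np.array([.985,.174,0]);Y=np.array([-.174,.985,0])
for r in models.spot_point("wrist","tube_1_centre")[:4]:
  a=atz(c,r["point"],.0285)-C;print(r["conf"],np.array(r["point"])*[560,420],a@X,a@Y)
for x in(0,.02,.04,.06,.08): print(x,proj(c,C+x*X+[0,0,.0285]))
print("vertex",proj(c,C+.057*X+[0,0,.135]))
E
```

```text
[ 0.646 -0.108  0.312] 20.5
0.86 [275.128 193.41 ] 0.05268338384272351 0.003657414354563266
0 [277.916 234.918]
0.02 [278.028 219.522]
0.04 [278.143 203.688]
0.06 [278.262 187.399]
0.08 [278.384 170.634]
vertex [277.699 219.399]
```

View pics/w9.png

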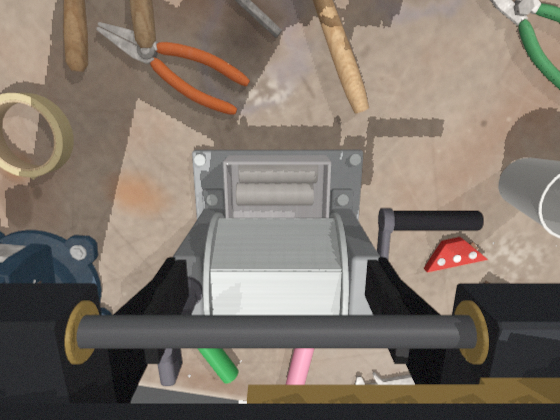

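Both grey tubes lie in the tray, far part, at rows 173 and 193 (cradle x about +78 and +53 mm). Tape, magnet and cup look undisturbed. Now a numerical check of the barrel angle and the bystanders.

```bash
python3 - <<'E'
from plan import *
np.set_printoptions(precision=1,suppress=True)
c=cam("wrist")
C=np.array([.567,-.122,.135]);X=np.array([.985,.174,0]);Y=np.array([-.174,.985,0]);Z=np.array([0,0,1.])
g=cv2.cvtColor(c["im"],cv2.COLOR_BGR2GRAY).astype(float)
col=g[200:300,255:300].mean(1);d=np.abs(np.diff(col));print("edges rows",[(200+i,round(float(d[i]),1)) for i in np.argsort(-d)[:8]])
for t in(-.15,-.1,-.05,0,.05,.1,.15): # t = theta-pi, top moves +x
  pr=lambda r,a:proj(c,C+r*(np.sin(a+t)*X+np.cos(a+t)*Z))
  cr=proj(c,C-.146*Y+.055*(np.cos(t)*X-np.sin(t)*Z))
  print(t,"top-far vert",pr(.056,np.pi/6)[1],"far vert",pr(.056,np.pi/2)[1],"crank",cr)
m=(g[195:245,420:470]<45);ys,xs=np.nonzero(m);print("sleeve mid row",ys.mean()+195,"cols",xs.mean()+420)
for n,t,p in(("top","weld_magnet",(.58,-.353)),("top","sand_block",(.505,-.456)),("top","plastic_cup_b",(.68,-.418)),("top","tape_b",(.63,.195))):
  k=cam(n);r=models.spot_point(n,t)[:1]
  print(t,p,[(atz(k,q["point"],0)*1000) for q in r])
E
```

```text
edges rows [(np.int64(269), 41.3), (np.int64(266), 39.2), (np.int64(267), 21.0), (np.int64(203), 18.1), (np.int64(265), 15.2), (np.int64(214), 14.5), (np.int64(201), 9.7), (np.int64(209), 9.2)]
-0.15 top-far vert 281.3951586942226 far vert 222.00854526580216 crank [442.1 224. ]
-0.1 top-far vert 277.8652710939335 far vert 220.59387500729264 crank [440.9 222.6]
-0.05 top-far vert 274.3302976194327 far vert 219.3421736894767 crank [439.7 221.4]
0 top-far vert 270.80402206585046 far vert 218.2533644453165 crank [438.4 220.3]
0.05 top-far vert 267.30007790487855 far vert 217.32678014939472 crank [437.2 219.3]
0.1 top-far vert 263.83184518499655 far vert 216.56121006766193 crank [435.9 218.6]
0.15 top-far vert 260.4123522911712 far vert 215.95494699205668 crank [434.7 218. ]
sleeve mid row 214.89285714285714 cols 445.8298319327731
weld_magnet (0.58, -0.353) [array([ 569., -346.,    0.])]
sand_block (0.505, -0.456) [array([ 509.5, -458. ,    0. ])]
plastic_cup_b (0.68, -0.418) [array([ 684.6, -409. ,    0. ])]
tape_b (0.63, 0.195) [array([629.5, 192.1,   0. ])]
```

The barrel is within about 0.05 rad of straight down. The bystanders agree with the first measurements to within detector noise, and the gripper is in free air. Handing in.

```bash
python3 -c "
from rig import bot
print(bot.hand_in(), bot.read_state()['time_s'])"
```

```text
the job is handed in; nothing more can be done
the job is handed in; nothing more can be done
```

The job is done and handed in: the screw is slack, the barrel is open side down and both tubes are in the tray. My clock read 20.5 s after the last move, with only a few camera calls after that.

- **Screw:** Anticlockwise hit the hard stop, with about 0.67 Nm after 7°. Clockwise it gave, so I slackened it by about 87° that way and left it there.
- **Barrel:** I cranked it over the top, away from the robot, to about +3.14 rad. The last wrist picture puts its facet edges within about 0.05 rad of straight down. Wrist force peaked at about 19 N in the readings I took.
- **Tubes:** Both grey tubes show in the tray in that picture, at about +53 and +78 mm along the cradle's x axis.
- **Bystanders:** I had no contact with any of them. The final top-camera detections match the first ones to within 5 mm for the sanding block and tape. They disagree by about 10 mm for the cup and 13 mm for the magnet. I put that down to detector noise or the magnet and cup being partly hidden, because the gripper never came near them and the pictures showed both standing as before.
- **One check that disagreed:** a quick threshold on the crank sleeve's pixels came out 5–7 pixels off the model. I did not use it, because the barrel's edges were the clearer evidence.

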